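Close the bottle dryer's service hatch

ROBOT

A 6-joint arm with a two-finger parallel gripper is mounted at the origin on the work surface. World frame = base frame: x ahead of the robot, y to its left, z up, the work surface at z = 0. Lengths are in m, angles in rad, forces in N, time in s.
With the tool pointing down it reaches from about 0.3 to 0.85 m from the base axis. Payload 4.2 kg.
Tool frame: the origin (TCP) lies where the fingers leave the gripper's body, on its centre line; the fingertips stand 78 mm ahead of it and the grasp point (between the pads) lies 60 mm ahead of it; x points along the fingers, y is the direction in which the jaws open and shut, and the axes are right-handed (so a half turn about x gives the same grasp; the last joint's range is limited). The gripper opens to 91 mm and grips with 3 to 60 N. Pads are 32 mm wide; open, the fingers measure 118 mm over their backs; the gripper's body (76 mm by 178 mm) begins 60 mm behind the grasp point.
Start: joints at [1.275, 0.32, 1.565, -0, 1.257, -0.02], TCP at [0.157, 0.553, 0.292] pointing down, gripper open.
Joint ranges: [-3.11, 3.11], [-0.84, 2.01], [0.21, 2.61], [-1.34, 4.49], [0.05, 2.63], [-2.56, 2.56]. Speed limits (rad/s): [2.57, 2.57, 3.14, 3.14, 3.14, 3.14].

INTERFACE

Orientations are given as a unit quaternion [x, y, z, w].
In Python, from rig import env gives the robot as it stands.
- The arm moves only by the tool servo_tool, never from a script. Its argument "rows" is text: rows parted by semicolons, each of 5 numbers parted by spaces: the gripper's target within -1 to 1 (shut at 1, half-way at 0, fully open at -1), then the shift along the tool's x, y, z in units of 0.15 m (1.0 is 0.15 m), then the turn about the tool's x in units of 2 pi rad (1.0 is 2 pi rad). In form: fingers x y z yaw; .... A call has 1 to 20 rows; each row is the pose to reach, as a shift and turn from the pose measured when the call began, along the tool's axes at that moment, turning the shorter way round; what a row does not reach only later rows make up. A row lasts 1/8 s, in which the tool goes at most 62.5 mm and 10.7 degrees, less where a joint would pass 70% of its speed; a pose out of reach is approached as far as the arm can. A call with a number of a shift or a turn outside -1 to 1 is refused whole. A call with a gripper value outside its range is refused whole. The fingers move at their own pace and stop on an object; "force" is the grip in N (left out, the last holds). Time passes only in rows, so rows that repeat a pose let the fingers close. It gives the time, the measured TCP pose, the force and the opening at its end, in the units of the state.
- env.sense(): the state, without advancing time (a new reading comes with each control period).
- env.camera(name): name is "scene" or "top" or "wrist"; returns a dict with "img" (384x512x3 uint8, red, green, blue), "fx", "fy", "cx", "cy" (pixels), "rvec" (rotation vector, rad) and "tvec" (3), from world to camera coordinates, as OpenCV has them. Camera axes: x right, y down, z forward; pixel columns grow to the right and rows downward; lengths in m; the calibration is good to about 2 mm. A picture is of the moment at which its call begins. There is no depth.
- env.sign_off(): hands the job in, once; it reports no verdict.
The state is a dict: "clock": time; "joint_pos": joint angles; "joint_velocities": joint speeds; "tau": joint torques, N m; "tool_pos": TCP position; "tool_rot": TCP orientation; "ft_force": force on the tool from outside, world axes, zero at the start; "wrist_torque": the same for the moment, N m; "grip_width": opening from 0.0 (shut) to 1.0 (fully open).
Only numpy, scipy, OpenCV 4.12 (cv2) and the standard library are available. Lean on these libraries where they do the work, as an engineer would, in place of code of your own. Each camera call takes 0.05 s, during which the arm holds its last target. There are 200 camera calls.

TASK

On the grey bottle dryer, turn both quarter-turn fasteners on the hatch until their slots line up with the tick marks beside them, then press the hatch down by its rubber pad until it is fully shut against the frame. Finish while still holding it pressed shut, because it springs open when let go. Leave the drying glassware and everything else on the table and dryer where it stands.

Things in the scene. Friction and masses are not known exactly. Their poses are not given: they have to be found in the camera images.
- dryer: bottle dryer: grey box 260 deep (its x) x 520 wide (its y) x 90 high, fixed to the table; origin at the centre of its underside, x away from the robot side, y to its left, z up. In the middle of its top lies an aluminium hatch, 150 deep x 260 wide x 5 thick, hinged along its far edge (the hinge line is 75 beyond the origin, 94 above the table, along y). Two white drying pegs stand at 75 beyond the origin and 210 to either side
- hatch (a joint): angle of the hatch, rad: 0 is fully shut against the frame; its spring props it open to 0.07, front edge up about 10 mm. It takes about 8 N straight down on the pad to shut it and to keep it shut; it springs open when let go. A key under each fastener hits the frame and stops the hatch near 0.045 unless both slots line up (within about 0.13 rad)
- press_pad: round black rubber pad, 36 across x 8 high, fixed on the hatch midway along its front edge (128 from the hinge line), the place to press; origin at the centre of its underside, axes as the dryer's when the hatch is shut
- pad_top (a point): centre of the top face of the press pad; 107 above the table when the hatch is shut, about 9 higher when it is open
- fastener_left (a joint): angle of the left quarter-turn fastener, rad, growing anticlockwise seen from above: 0 is aligned (slot in line with the two black tick marks on the hatch, fore and aft along the dryer's x). Turns from -0.5 to 1.6, with no click at 0, stiff with friction (0.06 N m) so it stays where left; starts at 0.7 to 1.4
- fastener_left_wing (a point): middle of the left fastener's steel wing, 80 to the left of the hatch's middle and 105 from the hinge line: upright bar 34 long x 10 thick x 22 high on a 38 disc 4 high, a dark slot along its top. The point lies on the turning axis, 15 above the hatch's top face, 11 below the wing's top; its x runs along the wing and slot, z up the turning axis. Half a turn looks the same
- fastener_right (a joint): angle of the right quarter-turn fastener, rad, growing anticlockwise seen from above: 0 is aligned (slot in line with the two black tick marks on the hatch, fore and aft along the dryer's x). Turns from -1.6 to 0.5, with no click at 0, stiff with friction (0.06 N m) so it stays where left; starts at -0.7 to -1.4
- fastener_right_wing (a point): middle of the right fastener's steel wing, 80 to the right of the hatch's middle and 105 from the hinge line: upright bar 34 long x 10 thick x 22 high on a 38 disc 4 high, a dark slot along its top. The point lies on the turning axis, 15 above the hatch's top face, 11 below the wing's top; its x runs along the wing and slot, z up the turning axis. Half a turn looks the same
- drying_tumbler: green glass tumbler, 68 across, 100 tall, mouth down over the dryer's far left peg; origin at the centre of its mouth (underside); loose, to be left alone
- drying_bottle: clear glass bottle, 66 across, 150 tall, mouth down over the dryer's far right peg; origin at the centre of its mouth (underside); loose, to be left alone
- paint_pot: small white closed paint pot, 40 across, 35 tall, on the dryer's top left of the hatch; origin at the centre of its underside; loose, to be left alone
- glue_jar: white glue jar, 68 across, 110 tall, on the table to the left; origin at the centre of its underside; loose, to be left alone
- tall_bottle: green glass bottle, 68 across, 230 tall, on the table to the right; origin at the centre of its underside; loose, to be left alone
- paint_brush: flat paint brush 200 long, 42 wide, lying on the table to the right; origin at its middle, handle towards its -x; loose, to be left alone
- water_mug: blue mug, 80 across, 90 tall, on the table to the right; origin at the centre of its underside; loose, to be left alone

How it is judged:
By the outcome, as a careful person would: the job done as asked, in the order asked, and still so for the second after the job is handed in, while the arm keeps its last pose, push and grip.
It also fails if it takes over 54 s, if anything falls off the work surface, if the arm or the gripper's body presses on something with over 40 N, if the wrist force passes 120 N, or if a joint passes its speed limit or range.

## Working session

There is one attempt and no reset: what is moved stays moved. The work goes in short steps, Python scripts to look and compute and a tool call to move; the robot and the scene stay as the last step left them, time stands still between calls to the robot, and variables do not carry over. Pictures are saved under pics/ and viewed, on a budget of 10 in all, crops included, one or two more only if the job needs it, and the job is handed in when it is done.

Besides the shell and the picture viewer there is one more tool, called after "Emit:" by a JSON object that holds its "op" and its "data". servo_tool: Moves the arm, as the interface text tells. Shifts and turns lie within -1 to 1; 1 stands for 0.15 m of shift or 2 pi rad of turn. Its arguments: {"type":"object","properties":{"rows":{"type":"string"},"force":{"type":"number"}},"required":["rows"]}

```bash
mkdir -p pics; ls; python3 - <<'E'
from rig import env
import cv2,numpy as np
print(env.sense())
for n in ("top","scene"):
    c=env.camera(n); cv2.imwrite(f"pics/{n}0.png",c["img"][:,:,::-1])
    np.savez(f"{n}0.npz",**c)
    print(n,c["fx"],c["fy"],c["cx"],c["cy"],c["rvec"],c["tvec"])
E
```

```text
pics
{'clock': 0.0, 'joint_pos': array([ 1.27497396e+00,  3.20295928e-01,  1.56567216e+00,  5.27317711e-06,
        1.25741537e+00, -1.99665650e-02]), 'joint_velocities': array([-0.00049146, -0.00072982, -0.0002874 ,  0.00083839,  0.0011404 ,
       -0.00145415]), 'tau': array([-2.35766871e-03, -4.12461090e+01, -2.31971025e+01,  7.23905303e-02,
        4.58142569e-02, -1.52067532e-04]), 'tool_pos': array([0.15648447, 0.55291184, 0.29142053]), 'tool_rot': array([ 0.09659635,  0.70049235, -0.09784633,  0.70028973]), 'ft_force': array([-0.54824908, -0.31373274,  0.32522046]), 'wrist_torque': array([-0.01012612,  0.022825  ,  0.04115264]), 'grip_width': 0.9984720913844686}
top 486.7784932921579 486.7784932921579 251.90446796865402 192.16241749487372 [ 2.16580843 -2.16506097  0.11030272] [-0.06734072  0.52565853  1.71861106]
scene 349.6411489287586 349.6411489287586 262.65380748553935 187.7841477882306 [ 2.38281564  0.86911698 -0.30671604] [-0.33995434 -0.2541935   1.38035915]
```

View pics/top0.png

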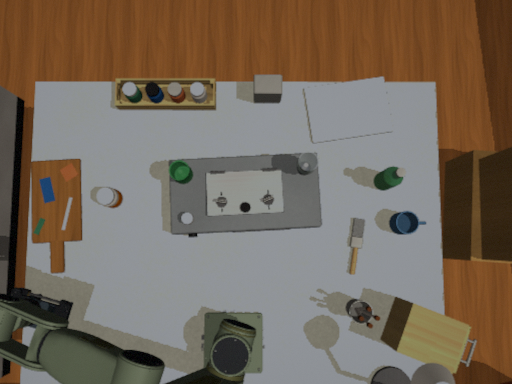

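View pics/scene0.png

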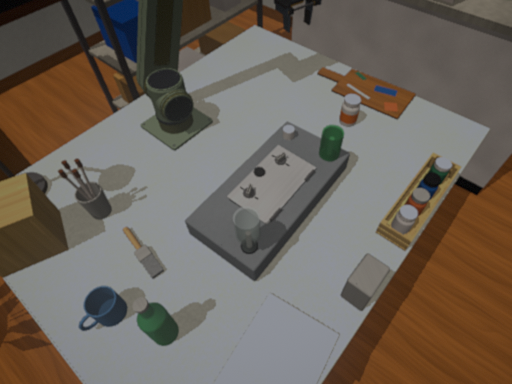

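The top view shows the dryer centred near (245,194), with the pad at (245,207) and the wings at (222,201) on the left and (268,199) on the right. The scene view agrees. Next I'll locate the pad and hatch by ray casting.

```bash
cat > h.py <<'E'
import cv2,numpy as np
from scipy.spatial.transform import Rotation as R
def ray(c,uv,z):
    Rm=cv2.Rodrigues(np.array(c["rvec"]))[0]; o=-Rm.T@np.array(c["tvec"])
    uv=np.atleast_2d(uv).astype(float)
    d=np.c_[(uv[:,0]-c["cx"])/c["fx"],(uv[:,1]-c["cy"])/c["fy"],np.ones(len(uv))]@Rm
    return o+d*((z-o[2])/d[:,2])[:,None]
def proj(c,P):
    K=np.array([[c["fx"],0,c["cx"]],[0,c["fy"],c["cy"]],[0,0,1]])
    return cv2.projectPoints(np.atleast_2d(P).astype(float),np.array(c["rvec"]),np.array(c["tvec"]),K,None)[0][:,0]
def blobs(m,amin=1):
    n,l,s,ce=cv2.connectedComponentsWithStats(m.astype(np.uint8))
    return [(int(s[i,4]),ce[i].round(1),i) for i in range(1,n) if s[i,4]>=amin],l
E
python3 - <<'E'
from h import *
c=dict(np.load("top0.npz")); g=c["img"].min(2).astype(int)
sub=np.zeros_like(g,bool); sub[165:222,200:290]=1
b,l=blobs((g>130)&sub,300); print(b)
ids=max(b)[2]; cn=cv2.findContours((l==ids).astype(np.uint8),0,2)[0]
r=cv2.minAreaRect(max(cn,key=len)); print(r)
bx=cv2.boxPoints(r); print(ray(c,bx,.102).round(4)); print(ray(c,r[0],.102).round(4))
b,l=blobs((g<40)&sub,10); print([(x,ray(c,x[1],.116).round(4)) for x in b])
cv2.imwrite("pics/t0z.png",cv2.resize(c["img"][145:245,155:335,::-1],None,fx=4.4,fy=4.4,interpolation=2))
E
```

```text
[(2691, array([244.5, 191. ]), 1)]
((244.3501434326172, 192.219482421875), (42.41977310180664, 74.81859588623047), 87.08915710449219)
[[ 0.5845  0.0912  0.102 ]
 [ 0.5977 -0.1665  0.102 ]
 [ 0.4513 -0.1731  0.102 ]
 [ 0.4383  0.0823  0.102 ]]
[[ 0.5176 -0.0415  0.102 ]]
[((63, array([244.8, 206.8]), 1), array([[ 0.4664, -0.0434,  0.116 ]]))]
```

View pics/t0z.png

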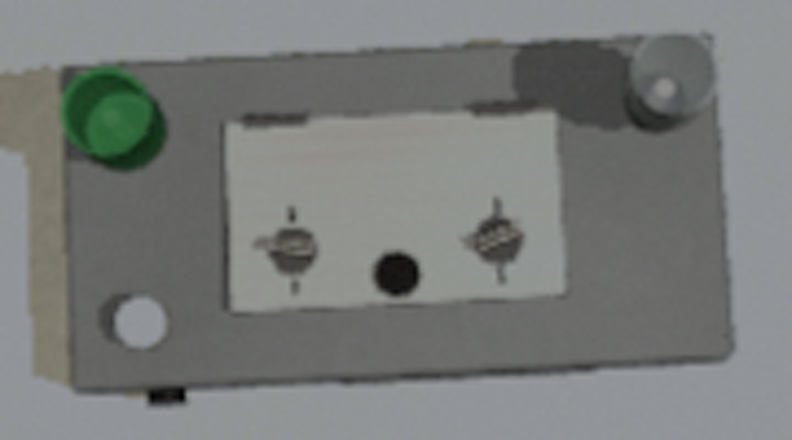

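The crop is clear: the left wing is close to crosswise (about 1.4), the right about -1.2, and the dryer yaw is about +0.05. I'll work out the move to hover over the hatch.

```bash
cat >> h.py <<'E'
def goto(s,p,jaw=None):
    """units for a row: shift to world p; turn so that the jaw axis (mod pi) is at world yaw `jaw`"""
    r=R.from_quat(s["tool_rot"]); M=r.as_matrix()
    d=M.T@(np.array(p)-s["tool_pos"])/.15
    y=M[:,1]; cur=np.arctan2(y[1],y[0]); t=0
    if jaw is not None:
        a=(jaw-cur+np.pi/2)%np.pi-np.pi/2; t=-a/(2*np.pi)   # tool x points down
    print("tcp",np.round(s["tool_pos"],4),"xaxis",M[:,0].round(3),"jawyaw",round(cur,3),"j6",round(s["joint_pos"][5],3),
      "\n shift",d.round(4),"turn",round(t,4))
E
python3 -c "
from h import *; from rig import env
s=env.sense(); goto(s,[.44,-.04,.33],0.05+1.571)"
```

```text
tcp [0.1565 0.553  0.2915] xaxis [-0.    -0.001 -1.   ] jawyaw 1.295 j6 -0.02 
 shift [-0.2517 -3.2893  2.8952] turn -0.0519
```

Emit:
{"op": "servo_tool", "data": {"rows": "-1 -0.3 -1 0.88 0; -1 -0.3 -1 0.88 0; -1 -0.3 -1 0.88 0; -1 -0.3 -1 0.88 0"}}

```text
clock: 0.6
tool_pos: [0.2434, 0.3704, 0.3375]
tool_rot: [0.098, 0.7, -0.099, 0.7]
ft_force: [0.2, 0.6, 0.2]
grip_width: 1.002
```

Emit:
{"op": "servo_tool", "data": {"rows": "-1 0 -1 0.88 0; -1 0 -1 0.88 0; -1 0 -1 0.88 0; -1 0 -1 0.88 0"}}

```text
clock: 1.1
tool_pos: [0.3299, 0.1877, 0.3374]
tool_rot: [0.099, 0.7, -0.1, 0.7]
ft_force: [0.1, 0.7, -0.0]
grip_width: 0.999
```

Emit:
{"op": "servo_tool", "data": {"rows": "-1 0 -1 0.88 0; -1 0 -1 0.88 0; -1 0 -1 0.88 0; -1 0 -1 0.88 0"}}

```text
clock: 1.6
tool_pos: [0.4162, 0.0046, 0.3371]
tool_rot: [0.101, 0.7, -0.102, 0.7]
ft_force: [0.5, 1.0, -0.3]
grip_width: 1.001
```

```bash
python3 -c "
from h import *; from rig import env
s=env.sense(); print(s['clock']); goto(s,[.44,-.04,.34],0.0)"
```

```text
1.6
tcp [0.4162 0.0046 0.3371] xaxis [-0.    -0.001 -1.   ] jawyaw 1.283 j6 -1.299 
 shift [-0.0188 -0.24    0.2363] turn 0.2043
```

Emit:
{"op": "servo_tool", "data": {"rows": "-1 0 -0.24 0.24 0.204; -1 0 -0.24 0.24 0.204; -1 0 -0.24 0.24 0.204; -1 0 -0.24 0.24 0.204; -1 0 -0.24 0.24 0.204; -1 0 -0.24 0.24 0.204; -1 0 -0.24 0.24 0.204; -1 0 -0.24 0.24 0.204; -1 0 -0.24 0.24 0.204"}}

```text
clock: 2.72
tool_pos: [0.4406, -0.0395, 0.337]
tool_rot: [0.498, 0.501, -0.499, 0.501]
ft_force: [-0.2, -0.3, 0.2]
grip_width: 0.999
```

```bash
python3 -c "
from h import *; from rig import env
s=env.sense(); goto(s,[.44,-.04,.34],0.0)
c=env.camera('wrist'); cv2.imwrite('pics/w1.png',c['img'][:,:,::-1]); np.savez('w1.npz',**c)
print(proj(c,[[.485,.0377,.121],[.493,-.122,.121],[.466,-.0434,.116]]))"
```

```text
tcp [ 0.4406 -0.0395  0.337 ] xaxis [-0.001 -0.001 -1.   ] jawyaw 0.005 j6 -0.119 
 shift [-0.0203 -0.0038  0.0035] turn 0.0008
[[313.31227413  90.32824958]
 [314.55849291 258.70455634]
 [288.74424282 179.7669384 ]]
```

View pics/w1.png

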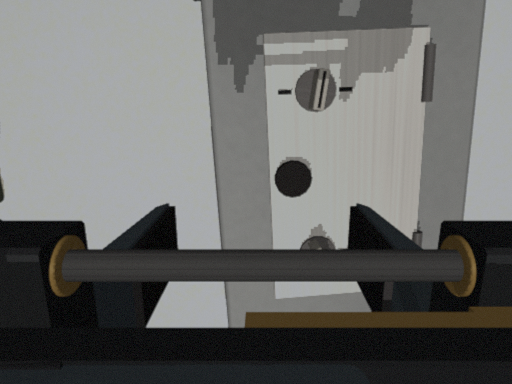

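The wrist view shows the left wing at (316,90), its ticks at (285,92) and (346,89), and the pad at (293,179). The right wing at (318,247) is partly hidden behind the gripper. Next I measure the ticks, slot and pad.

```bash
python3 - <<'E'
from h import *
c=dict(np.load("w1.npz")); im=c["img"].astype(int); g=im.mean(2)
print(im[60:120:4,294:340:3].mean(2).astype(int))
def sub(u0,u1,v0,v1):
    m=np.zeros(g.shape,bool); m[v0:v1,u0:u1]=1; return m
for nm,w,z in (("tickN",sub(276,294,84,98),.104),("tickF",sub(338,356,82,96),.108),("pad",sub(268,318,155,205),.1165)):
    b,l=blobs((g<50)&w,8); b=max(b,key=lambda x:x[0]); print(nm,b[0],b[1],ray(c,b[1],z).round(4))
E
```

```text
[[122 121 124 127 122 123 120 125 124 124 124 118 122 123 124 122]
 [136 138 142 139 166 168 163 167 123 124 123 117 164 167 166 164]
 [165 166 167 166 167 157 112 115 108 101 107 114 166 166 168 165]
 [164 167 167 147  73  81  79  55  62 105  26 103 125 167 167 156]
 [164 168  94  76  76  78  77  58  81 102  14 103  77 157 167 148]
 [165 117  78  80  79  78  67  59 135 131  63 139  78  84 169 166]
 [165  74  75  77  76  77  63  54 141  98  97 131  74  76 160 166]
 [152  84  82  81  80  78  55  69 146  45 130 118  77  75 129  70]
 [150  77  77  78  78  81  55  91 144  17 143  85  81  78 152 158]
 [167  74  79  79  78  76  56 120 137  39 142  78  78  78 165 127]
 [166  84  77  80  81  66  57 136 130  81 139  78  78 137 166 165]
 [165 167  86  79  76  60  56 144  61 115 118  78 114 167 166 167]
 [166 166 170 143  79  63  78 142 121 140  97 163 167 167 166 166]
 [166 165 169 166 166 169 165 147 164 166 167 164 166 165 165 166]
 [165 168 168 168 167 169 167 167 166 168 165 164 166 167 167 166]]
tickN 32 [284.   91.6] [[0.4606 0.0369 0.104 ]]
tickF 42 [345.8  88.6] [[0.5162 0.0397 0.108 ]]
pad 1005 [292.6 178.1] [[ 0.4695 -0.0417  0.1165]]
```

```bash
python3 - <<'E'
from h import *
c=dict(np.load("w1.npz")); g=c["img"].astype(int).mean(2)
pts=[]
for v in range(72,106):
    u0=322-(v-88)*.18; us=np.arange(int(u0)-4,int(u0)+6); w=np.clip(120-g[v,us],0,None); 
    if w.sum()>60: pts.append([(us*w).sum()/w.sum(),v])
P=ray(c,np.array(pts),.132)[:,:2]
vx,vy,x0,y0=cv2.fitLine(P.astype(np.float32),cv2.DIST_HUBER,0,.01,.01).ravel()
print(len(pts),"slot yaw",np.arctan2(vy,vx)%np.pi,"angle",np.arctan2(vy,vx)%np.pi-.05,"mid",P.min(0),P.max(0),x0,y0)
E
python3 -c "
from h import *; from rig import env
s=env.sense(); goto(s,[.4884,.0388,.25],-0.25)"
```

```text
34 slot yaw 1.4457065 angle 1.3957065 mid [0.48868947 0.02549817] [0.49214228 0.05206723] 0.4905799 0.040254816
tcp [ 0.4406 -0.0397  0.337 ] xaxis [-0.001 -0.001 -1.   ] jawyaw 0.004 j6 -0.119 
 shift [ 0.5794  0.3215 -0.5224] turn 0.0405
```

Emit:
{"op": "servo_tool", "data": {"rows": "-1 0.4 0.32 -0.525 0.0205; -1 0.7 0.325 -0.525 0.0205; -1 0.8 0.325 -0.525 0.0205; -1 0.8 0.325 -0.525 0.0205; -1 0.8 0.325 -0.525 0.0205", "force": 15}}

```text
clock: 3.4
tool_pos: [0.4895, 0.039, 0.2182]
tool_rot: [0.53, 0.467, -0.53, 0.469]
ft_force: [-0.3, 0.7, 0.1]
grip_width: 0.994
```

```bash
python3 -c "
from h import *; from rig import env
s=env.sense(); goto(s,[.4893,.039,.194],-0.125)"
```

```text
tcp [0.4895 0.039  0.2182] xaxis [ 0.001 -0.001 -1.   ] jawyaw -0.124 j6 0.181 
 shift [ 1.612e-01 -1.600e-03 -1.000e-04] turn 0.0001
```

Emit:
{"op": "servo_tool", "data": {"rows": "-1 0.1 0 0 0; -1 0.16 0 0 0; 0.4 0.16 0 0 0; 0.7 0.16 0 0 0; 1 0.16 0 0 0; 1 0.16 0 0 0; 1 0.16 0 0 0; 1 0.16 0 0 0; 1 0.16 0 0 0; 1 0.16 0 0 0; 1 0.16 0 0 0", "force": 15}}

```text
clock: 4.78
tool_pos: [0.4889, 0.039, 0.1941]
tool_rot: [-0.53, -0.468, 0.53, -0.468]
ft_force: [-1.2, 0.2, 1.7]
grip_width: 0.111
```

```bash
python3 -c "
from h import *; from rig import env
s=env.sense(); print(s['ft_force'],s['wrist_torque'],s['grip_width']); goto(s,[.4893,.039,.194],0.05-1.5708)"
```

```text
[-1.23148832  0.17339755  1.70375961] [-0.03077765  0.55730524 -0.0666069 ] 0.1112582985646336
tcp [0.4889 0.039  0.1941] xaxis [-0.    -0.001 -1.   ] jawyaw -0.124 j6 0.182 
 shift [ 0.0005  0.0023 -0.0002] turn 0.2222
```

The jaws stopped at 10.1 mm, so the wing is held. Turning it now.

Emit:
{"op": "servo_tool", "data": {"rows": "1 0 0 0 0.025; 1 0 0 0 0.05; 1 0 0 0 0.075; 1 0 0 0 0.1; 1 0 0 0 0.125; 1 0 0 0 0.15; 1 0 0 0 0.175; 1 0 0 0 0.2; 1 0 0 0 0.222; 1 0 0 0 0.222; 1 0 0 0 0.222; 1 0 0 0 0.222"}}

```text
clock: 6.28
tool_pos: [0.4891, 0.0387, 0.1941]
tool_rot: [0.707, 0.018, -0.707, 0.019]
ft_force: [0.9, -2.4, -0.6]
grip_width: 0.113
```

```bash
python3 -c "
from h import *; from rig import env
s=env.sense(); print(s['ft_force'],s['wrist_torque'],s['grip_width']); goto(s,[.4893,.039,.194],0.05-1.5708)"
```

```text
[ 0.86760221 -2.39789669 -0.57463832] [-0.52782195  0.08100613  0.01995858] 0.11261484234052561
tcp [0.4891 0.0387 0.1941] xaxis [ 0.    -0.002 -1.   ] jawyaw -1.518 j6 1.575 
 shift [ 0.001  -0.0018 -0.0011] turn 0.0005
```

Emit:
{"op": "servo_tool", "data": {"rows": "0.2 0 0 0 0; 0 0 0 0 0; 0 0 0 0 0; 0 -0.3 0 0 0; 0 -0.6 0 0 0; 0 -0.95 0.25 0.22 0; 0 -0.95 0.52 0.46 0; 0 -0.95 0.52 0.46 0; 0 -0.95 0.52 0.46 0; 0 -0.95 0.52 0.46 0"}}

```text
clock: 7.52
tool_pos: [0.4249, -0.0419, 0.3362]
tool_rot: [-0.707, -0.019, 0.707, -0.02]
ft_force: [-0.4, 0.0, -0.3]
grip_width: 0.5
```

```bash
python3 -c "
from h import *; from rig import env
s=env.sense(); goto(s,[.4966,-.1204,.22],0.37)
c=env.camera('wrist'); cv2.imwrite('pics/w2.png',c['img'][:,:,::-1]); np.savez('w2.npz',**c)
print(proj(c,[[.489,.0387,.121],[.4966,-.1204,.121],[.4695,-.0417,.116]]))"
```

```text
tcp [ 0.4249 -0.0419  0.3362] xaxis [-0.001 -0.001 -1.   ] jawyaw -1.517 j6 1.392 
 shift [ 0.7748  0.5481 -0.4497] turn 0.1998
[[173.42267685 101.70552468]
 [355.54832982 102.95603767]
 [264.00883153 128.80445043]]
```

View pics/w2.png

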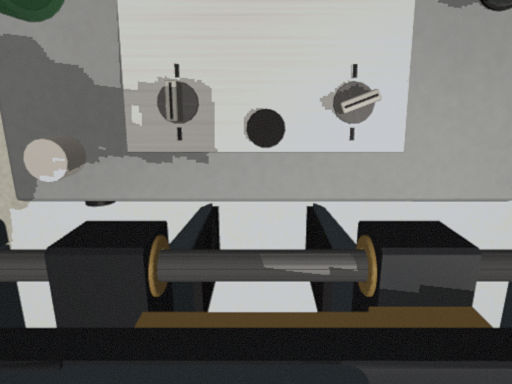

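The left slot at (172,100) looks in line with its ticks at (177,70) and (179,133). The right wing at (361,100) is still turned, with ticks at (354,71) and (352,133). I'll put numbers on both slots.

```bash
python3 - <<'E'
from h import *
c=dict(np.load("w2.npz")); g=c["img"].astype(int).mean(2)
def sub(u0,u1,v0,v1):
    m=np.zeros(g.shape,bool); m[v0:v1,u0:u1]=1; return m
def fit(P):
    vx,vy,x0,y0=cv2.fitLine(P[:,:2].astype(np.float32),cv2.DIST_HUBER,0,.01,.01).ravel(); return (np.arctan2(vy,vx)+1.2+1.5708)%np.pi-1.2-1.5708,(x0.round(4),y0.round(4))
for nm,w,z in (("LN",sub(170,188,125,144),.104),("LF",sub(168,186,60,80),.108),("RN",sub(343,361,125,144),.104),("RF",sub(345,363,60,80),.108),("pad",sub(240,290,105,155),.1165)):
    b,l=blobs((g<50)&w,8); b=max(b,key=lambda x:x[0]); print(nm,b[0],b[1],ray(c,b[1],z).round(4))
print(g[96:106,160:190:2].astype(int)); print(g[84:118:3,336:386:3].astype(int))
b,l=blobs((g<45)&sub(166,176,80,122),5); print(b)
v,u=np.nonzero(l==max(b,key=lambda x:x[0])[2]); print("left slot",fit(ray(c,np.c_[u,v],.132)))
b,l=blobs((g<50)&sub(344,382,88,114),10); print(b)
v,u=np.nonzero(l==max(b,key=lambda x:x[0])[2]); print("right slot",fit(ray(c,np.c_[u,v],.132)))
cv2.imwrite("pics/w2z.png",cv2.resize(c["img"][60:145,140:390,::-1],None,fx=3.2,fy=3.2,interpolation=2))
E
```

```text
LN 35 [179.  133.3] [[0.46  0.038 0.104]]
LF 25 [176.4  69.9] [[0.5164 0.039  0.108 ]]
RN 17 [351.4 133.1] [[ 0.469  -0.1244  0.104 ]]
RF 25 [354.4  70.6] [[ 0.5245 -0.1194  0.108 ]]
pad 1084 [265.2 127.8] [[ 0.4705 -0.0427  0.1165]]
[[ 71  67  73 123 122  34 103 130  94  56  54  66  74  72  69]
 [ 71  71  73 122 121  33 102 132  94  54  55  67  72  72  72]
 [ 69  68  71 123 119  34 100 130 100  49  54  64  73  71  73]
 [ 68  68  72 123 120  27  90 133  96  51  52  64  71  72  72]
 [ 71  72  66 121 121  31  91 132  98  53  54  61  73  69  72]
 [ 73  69  70 122 121  32  86 132 100  54  53  63  71  70  73]
 [ 74  74  72 125 126  36  92 131 100  54  53  65  73  74  75]
 [ 75  74  74 119 124  37  88 133 105  53  54  64  76  77  75]
 [ 72  75  75 127 127  38  82 134 100  54  55  63  76  75  76]
 [ 73  70  72 138 125  37  83 135 104  54  52  60  72  74  74]]
[[197 196 148  89 100 100  96  69  96 105 188 199 199 199 198 198 199]
 [191 129 100 100 103  72  69  67  69  79 102 152 200 200 201 199 199]
 [141  95 102  70  74  72  69  67  66  69  71  92 136 151 169 200 199]
 [ 79  73  73  71  68  72  69  67  69  87 139 169 177 163 145 199 199]
 [ 69  68  74  72  71  72  71 113 160 175 174 118  46  81 158 179 199]
 [ 69  69  68  69  97 152 176 178 157  67  60 131 184 186 177 186 199]
 [ 74  67 130 169 180 170 110  52 100 163 190 186 157 169 199 199 199]
 [ 67  66 164 154  57  64 150 189 188 171 122 101 105 199 201 199 200]
 [ 71  66 127 133 189 192 186 152 105 104 108 108 115 201 200 198 199]
 [ 68  70  83 190 163 110 105 110 102 108 105 105 158 199 199 199 199]
 [ 87  98 106 104 107 109 105 111 106 109 107 117 200 199 200 199 199]
 [170  92 106 105 107 107 105 109 107 107 110 199 200 199 200 198 199]]
[(47, array([170.3, 101.4]), 2)]
left slot (np.float32(0.038781285), (np.float32(0.4895), np.float32(0.0386)))
[]Traceback (most recent call last):
  File "<stdin>", line 13, in <module>
ValueError: max() iterable argument is empty
```

```bash
python3 - <<'E'
from h import *
c=dict(np.load("w2.npz")); g=c["img"].astype(int).mean(2)
pts=[]
for u in range(349,375):
    v0=100.5-(u-361)*.39; vs=np.arange(int(round(v0))-3,int(round(v0))+4); w=np.clip(110-g[vs,u],0,None)
    if w.sum()>30: pts.append([u,(vs*w).sum()/w.sum()])
P=ray(c,np.array(pts),.132)[:,:2]
vx,vy,x0,y0=cv2.fitLine(P.astype(np.float32),cv2.DIST_HUBER,0,.01,.01).ravel()
print(len(pts),"slot yaw",np.arctan2(vy,vx),P[0],P[-1],x0,y0)
E
```

```text
26 slot yaw -1.1467919 [ 0.4943656  -0.11216861] [ 0.50347039 -0.13219291] 0.49826425 -0.12068007
```

Emit:
{"op": "servo_tool", "data": {"rows": "-0.3 0 0.3 -0.25 -0.025; -0.3 0 0.56 -0.46 -0.055; -0.3 0 0.56 -0.46 -0.085; -0.3 0 0.56 -0.46 -0.115; -0.3 0 0.56 -0.46 -0.145; -0.3 0 0.56 -0.46 -0.175; -0.3 0.2 0.56 -0.46 -0.205; -0.3 0.4 0.56 -0.46 -0.235; -0.3 0.6 0.56 -0.46 -0.265; -0.3 0.7 0.56 -0.46 -0.29; -0.3 0.78 0.56 -0.46 -0.309; -0.3 0.78 0.56 -0.46 -0.309; -0.3 0.78 0.56 -0.46 -0.309"}}

```text
clock: 9.2
tool_pos: [0.4989, -0.1217, 0.2193]
tool_rot: [0.383, 0.594, -0.384, 0.594]
ft_force: [0.2, -0.5, 0.0]
grip_width: 0.646
```

```bash
python3 -c "
from h import *; from rig import env
s=env.sense(); goto(s,[.4978,-.122,.194],0.424)"
```

```text
tcp [ 0.4989 -0.1217  0.2193] xaxis [-0.001 -0.001 -1.   ] jawyaw 0.424 j6 -0.685 
 shift [ 0.1687 -0.007  -0.0013] turn 0.0001
```

Emit:
{"op": "servo_tool", "data": {"rows": "-0.3 0.1 -0.007 0 0; -0.3 0.168 -0.007 0 0; 0.2 0.168 -0.007 0 0; 0.7 0.168 -0.007 0 0; 1 0.168 -0.007 0 0; 1 0.168 -0.007 0 0; 1 0.168 -0.007 0 0; 1 0.168 -0.007 0 0; 1 0.168 -0.007 0 0; 1 0.168 -0.007 0 0", "force": 15}}

```text
clock: 10.45
tool_pos: [0.498, -0.1222, 0.1943]
tool_rot: [0.383, 0.594, -0.384, 0.594]
ft_force: [0.4, 0.6, 0.8]
grip_width: 0.119
```

```bash
python3 -c "
from h import *; from rig import env
s=env.sense(); print(s['ft_force'],s['wrist_torque'],s['grip_width']); goto(s,[.4978,-.122,.194],0.0525+1.5708)"
```

```text
[0.35424245 0.61628084 0.77483832] [-0.11599129  0.13523499 -0.0625392 ] 0.11858434342434043
tcp [ 0.498  -0.1222  0.1943] xaxis [-0.    -0.001 -1.   ] jawyaw 0.424 j6 -0.686 
 shift [ 0.0018 -0.0004 -0.0017] turn -0.1908
```

Emit:
{"op": "servo_tool", "data": {"rows": "1 0 0 0 -0.025; 1 0 0 0 -0.05; 1 0 0 0 -0.075; 1 0 0 0 -0.1; 1 0 0 0 -0.125; 1 0 0 0 -0.15; 1 0 0 0 -0.175; 1 0 0 0 -0.191; 1 0 0 0 -0.191; 1 0 0 0 -0.191; 1 0 0 0 -0.191"}}

```text
clock: 11.82
tool_pos: [0.4984, -0.1213, 0.1943]
tool_rot: [-0.018, 0.707, 0.018, 0.707]
ft_force: [2.7, 6.1, 0.5]
grip_width: 0.11
```

```bash
python3 -c "
from h import *; from rig import env
s=env.sense(); print(s['ft_force'],s['wrist_torque'],s['grip_width'],s['joint_pos']); goto(s,[.4978,-.122,.194],0.0525+1.5708)"
```

```text
[2.71908309 6.08503851 0.46216656] [ 1.04464182 -0.31707554  0.0353154 ] 0.11023685190348653 [-2.61630409e-01  3.08844736e-01  1.85051557e+00  1.20824422e-03
  9.81896078e-01 -1.88421635e+00]
tcp [ 0.4984 -0.1213  0.1943] xaxis [ 0.001  0.001 -1.   ] jawyaw 1.622 j6 -1.884 
 shift [ 0.0018 -0.0046 -0.0043] turn -0.0002
```

Emit:
{"op": "servo_tool", "data": {"rows": "0.2 0 0 0 0; 0 0 0 0 0; 0 0 0 0 0; 0 -0.3 0 0 0; 0 -0.6 0 0 0; 0 -0.95 0.27 0.2 0; 0 -0.95 0.54 0.4 0; 0 -0.95 0.54 0.4 0; 0 -0.95 0.54 0.4 0; 0 -0.95 0.54 0.4 0"}}

```text
clock: 13.08
tool_pos: [0.5533, -0.0384, 0.3363]
tool_rot: [-0.017, 0.707, 0.018, 0.707]
ft_force: [0.2, -0.4, -0.3]
grip_width: 0.503
```

```bash
python3 -c "
from h import *; from rig import env
s=env.sense(); goto(s,[.47,-.0423,.21])
c=env.camera('wrist'); cv2.imwrite('pics/w3.png',c['img'][:,:,::-1]); np.savez('w3.npz',**c)
print(proj(c,[[.489,.0387,.121],[.4966,-.1204,.121],[.4695,-.0417,.116]]))"
```

```text
tcp [ 0.5533 -0.0384  0.3363] xaxis [-0.001  0.001 -1.   ] jawyaw 1.621 j6 -1.711 
 shift [ 0.8427  0.0012 -0.5554] turn 0
[[353.68132533 110.09823615]
 [172.65485581 109.69704273]
 [263.54557404  82.49603516]]
```

View pics/w3.png

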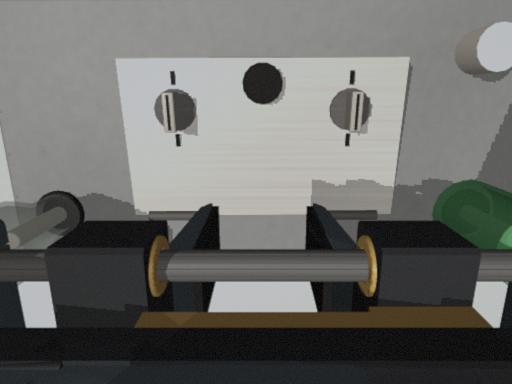

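The slots are at (168,112) and (357,112), and both look in line with their ticks. Checking the numbers.

```bash
python3 - <<'E'
from h import *
c=dict(np.load("w3.npz")); g=c["img"].astype(int).mean(2)
def sub(u0,u1,v0,v1):
    m=np.zeros(g.shape,bool); m[v0:v1,u0:u1]=1; return m
def tick(w,z):
    b,l=blobs((g<60)&w,5); b=max(b,key=lambda x:x[0]); return ray(c,b[1],z)[0]
for nm,u0,wN,wF in (("left",357,sub(343,361,66,88),sub(339,357,131,150)),("right",168,sub(164,182,66,88),sub(169,187,131,150))):
    n,f=tick(wN,.104),tick(wF,.108); d=f-n
    pts=[]
    for v in range(96,130):
        us=np.arange(u0-4,u0+5); w=np.clip(90-g[v,us],0,None)
        if w.sum()>20: pts.append([(us*w).sum()/w.sum(),v])
    P=ray(c,np.array(pts),.132)[:,:2].astype(np.float32)
    vx,vy,*_=cv2.fitLine(P,cv2.DIST_HUBER,0,.01,.01).ravel()
    print(nm,"tick yaw",np.arctan2(d[1],d[0]).round(3),"slot yaw",np.arctan(vy/vx).round(3),len(pts),"mid",((n+f)/2)[:2].round(4),g[112,u0-8:u0+9].astype(int))
b,l=blobs((g<50)&sub(238,290,58,108),100); print([ray(c,x[1],.1165).round(4) for x in b])
E
```

```text
left tick yaw 0.016 slot yaw 0.038 34 mid [0.488  0.0385] [ 82 101 140 161 166 160 123  45  37 108 162 163 151 103  62  65  61]
right tick yaw 0.087 slot yaw 0.07 34 mid [ 0.4967 -0.122 ] [ 94  93 122 166 176 168 139  53  38 108 164 168 160 131  89  62  60]
[array([[ 0.4699, -0.0429,  0.1165]])]
```

Both slots are within about 0.03 rad of the dryer's x axis (yaw 0.052). Now I'll shut the fingers and go over the pad.

Emit:
{"op": "servo_tool", "data": {"rows": "1 0 0 -0.25 0; 1 0.2 0 -0.556 0; 1 0.5 0 -0.556 0; 1 0.75 0 -0.556 0; 1 0.84 0 -0.556 0; 1 0.84 0 -0.556 0; 1 0.84 0 -0.556 0; 1 0.84 0 -0.556 0", "force": 20}}

```text
clock: 14.12
tool_pos: [0.4708, -0.0426, 0.2117]
tool_rot: [-0.017, 0.706, 0.018, 0.708]
ft_force: [-0.1, -0.7, 0.2]
grip_width: 0.005
```

```bash
python3 -c "
from h import *; from rig import env
s=env.sense(); print(s['ft_force'],s['grip_width']); goto(s,[.47,-.0425,.185])"
```

```text
[-0.13141541 -0.70582893  0.20455644] 0.005111449813078403
tcp [ 0.4708 -0.0426  0.2117] xaxis [ 0.002  0.    -1.   ] jawyaw 1.62 j6 -1.736 
 shift [ 0.1782  0.0007 -0.0056] turn 0
```

Emit:
{"op": "servo_tool", "data": {"rows": "1 0.06 0 -0.005 0; 1 0.1 0 -0.005 0; 1 0.12 0 -0.005 0; 1 0.14 0 -0.005 0; 1 0.16 0 -0.005 0; 1 0.17 0 -0.005 0; 1 0.17 0 -0.005 0; 1 0.17 0 -0.005 0"}}

```text
clock: 15.12
tool_pos: [0.4689, -0.0426, 0.1864]
tool_rot: [-0.017, 0.707, 0.018, 0.707]
ft_force: [-3.7, -0.1, 7.3]
grip_width: 0.006
```

```bash
python3 -c "
from h import *; from rig import env
s=env.sense(); print(s['ft_force'],s['wrist_torque']); goto(s,[.47,-.0425,.185])"
```

```text
[-3.7239142  -0.14290583  7.32900209] [-0.09221297  0.8986399  -0.02461569]
tcp [ 0.4689 -0.0426  0.1864] xaxis [-0.001  0.    -1.   ] jawyaw 1.621 j6 -1.736 
 shift [0.0095 0.0004 0.0071] turn 0
```

Emit:
{"op": "servo_tool", "data": {"rows": "1 0.01 0 0 0; 1 0.015 0 0 0; 1 0.02 0 0 0; 1 0.02 0 0 0"}}

```text
clock: 15.62
tool_pos: [0.4688, -0.0426, 0.1854]
tool_rot: [-0.018, 0.707, 0.018, 0.707]
ft_force: [-5.2, -0.2, 17.6]
grip_width: 0.006
```

```bash
python3 - <<'E'
from h import *; from rig import env
c=env.camera('scene'); t=env.camera('top'); 
for i in range(6): env.camera('scene')
s=env.sense(); print(s['clock'],s['ft_force'],s['tool_pos'],s['joint_velocities'].round(4))
o=np.vstack([cv2.resize(c['img'][110:280,170:370],(800,330))[:, :, ::-1][:300], cv2.resize(t['img'][140:245,150:340],(540,298))[:,:,::-1].copy() if 0 else cv2.resize(t['img'][140:245,150:430],(800,300))[:,:,::-1]])
cv2.imwrite('pics/f.png',o)
E
```

```text
16.025 [-5.1263888   0.18288241 17.24472206] [ 0.4687972  -0.04260218  0.18536168] [-0.0008  0.001  -0.0009 -0.0014 -0.0005  0.0004]
```

View pics/f.png

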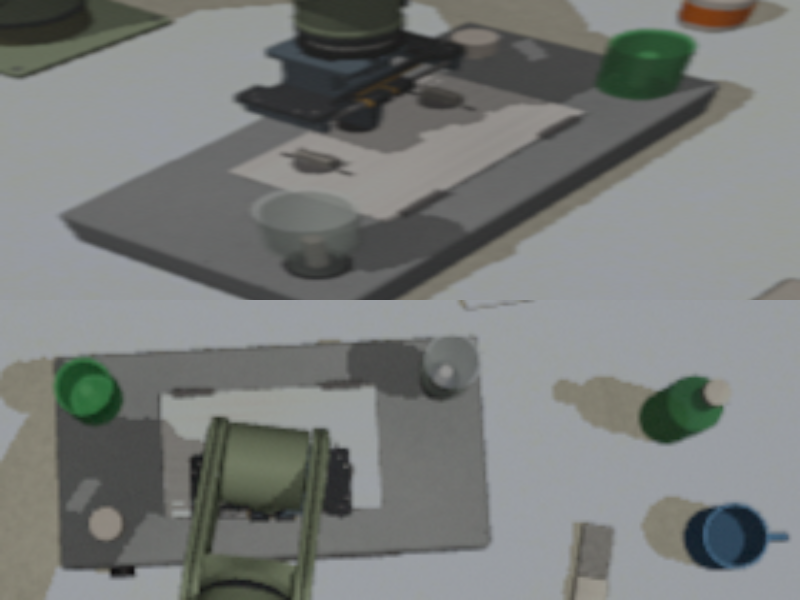

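The hatch looks flush with the frame and the glassware stands where it was. The push is steady at about 17 N, with the tips at 107.4 mm against 107 for shut. Handing in.

```bash
python3 -c "
from rig import env
print(env.sign_off()); s=env.sense(); print(s['clock'],s['ft_force'],s['tool_pos'])"
```

```text
the job is handed in; nothing more can be done
None
the job is handed in; nothing more can be done
```

I turned both fasteners into line with their ticks, pressed the hatch shut by its pad, and handed the job in at 16.0 s with the arm still pressing.

- **Fasteners:** I gripped each wing and turned it, the left from about 1.40 rad and the right from about -1.20 rad. In the last close view, the slot directions were 0.038 rad (left) and 0.070 rad (right), against a dryer yaw of about 0.052. That is an error of about 0.02 rad each, inside the 0.13 tolerance. The tick marks measured singly in that view gave 0.016 and 0.087, which still puts both slots within about 0.025 rad of their own ticks. I put the tick scatter down to the hatch's tilt and pixel noise.
- **Hatch:** The fingertips rest on the pad at 107.4 mm, against 107 mm for fully shut and about 113 mm if a key had blocked it. The upward force stayed at about 17 N for the 0.4 s I watched. There is also about 5 N sideways on the pad.
- **Surroundings:** In the last pictures the hatch looks flush, and the tumbler, drying bottle, paint pot, tall bottle, mug and brush look where they were. This was by eye only, with no measurement. The gripper was touching only the wings and the pad, as far as the forces show.

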